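# Finish packing the wireless-microphone kit case, pin its lid and hold it shut

## Robot

A 7-joint arm with a two-finger parallel gripper is mounted at the origin on the work surface. World frame = base frame: x ahead of the robot, y to its left, z up, the work surface at z = 0. Lengths are in m, angles in rad, forces in N, time in s.
With the tool pointing down it reaches from about 0.4 to 0.9 m from the base axis. Payload 5.5 kg.
Tool frame: the origin (TCP) lies midway between the tips of the shut fingers; the grasp point (between the pads) lies 19 mm behind it; z points along the fingers, y is the line along which they close (so a half turn about z gives the same grasp; the last joint's range is limited). The gripper opens to 92 mm and grips with 3 to 60 N. Pads are 19 mm wide; open, the fingers measure 130 mm over their backs; the gripper's body (75 mm by 190 mm) begins 47 mm behind the grasp point.
Start: joints at [1.401, 0.501, -0.427, 1.55, 0.221, 1.138, -0.21], TCP at [0.273, -0.59, 0.227] pointing down, gripper open.
Joint ranges: [-2.88, 2.88], [-0.31, 2.03], [-1.54, 1.56], [0.2, 2.42], [-1.41, 4.55], [0.19, 2.02], [-2.57, 2.57]. Speed limits (rad/s): [2.57, 2.57, 3.14, 3.14, 3.14, 3.14, 3.14].

## Interface

Orientations are given as a unit quaternion [x, y, z, w].
In Python, from plant import robot gives the robot as it stands.
- The arm moves only by the tool play_rows, never from a script. Its arguments are lists of equal length, an entry for each row: "rot": the turn, a rotation vector about the tool's x, y, z in units of 5 degrees (1.0 is 5 degrees), a list of three; "offset": the shift along the tool's x, y, z in units of 40 mm (1.0 is 40 mm), a list of three; "grip": the opening, from 0 (shut) to 1 (fully open). A call has 1 to 20 rows; each row shifts and turns the commanded pose from where the row before left it, along the tool's axes as they then stand; what a row does not reach is not made up. A row lasts 1/12 s, in which the tool goes at most 41.7 mm and 7.16 degrees, less where a joint would pass 70% of its speed; a pose out of reach is approached as far as the arm can. A call is refused whole if a number of a shift passes 1 or a number of a turn 1, either way. A call with a gripper value outside its range is refused whole. The fingers move at their own pace and stop on an object; the grip force is fixed at half the most. Time passes only in rows, so rows that do not move let the fingers close. It gives the time, the measured TCP pose, the force, the opening and the grip force at its end, in the units of the state.
- robot.sense(): the state, without advancing time (a new reading comes with each control period).
- robot.capture(name): name is "scene" or "side" or "wrist"; returns the picture (420x560x3 uint8, blue, green, red); there is no depth.
- robot.camera_params(name): a dict with "intrinsics" (3x3 intrinsics, pixels), "rvec" (rotation vector, rad) and "tvec" (3), from world to camera coordinates, as OpenCV has them; the wrist camera has in their place "hand_eye" (4x4, takes a point from camera to tool coordinates, whose origin is the TCP and whose axes are the flange's). Camera axes: x right, y down, z forward; pixel columns grow to the right and rows downward; lengths in m; the calibration is good to about 2 mm. A picture is of the moment at which its call begins: read the wrist's pose just before it. camera_params takes no time and is no camera call.
- robot.finish_job(): hands the job in; it is judged then, once.
The state is a dict: "time_s": time; "joints": joint angles; "joint_vel": joint speeds; "joint_efforts": joint torques, N m; "tcp_pos": TCP position; "tool_rot": TCP orientation; "contact_force": force on the tool from outside, world axes, zero at the start; "wrist_torque": the same for the moment, N m; "opening": finger opening in m; "finger_force": force on a finger pad.
Only numpy, scipy, OpenCV 4.12 (cv2) and the standard library are available. Lean on these libraries where they do the work, as an engineer would, in place of code of your own. Each camera call takes 0.05 s, during which the arm holds its last target. There are 200 camera calls.

## Task

Finish this microphone kit: lay the loose beltpack transmitter flat in its empty pocket of the case's foam with the aerial in its groove, and stand the loose microphone head, grille up, in the round pocket. Then fold the lid shut and push the orange seal pin down through the lug of the lid and the lug of the case until its collar sits on the lid's lug. Finish holding: keep pressing down, on the pin or on the lid, so that the lid stays fully shut against its springy seal, and leave the other things on the bench where they are.

Things in the scene. Friction and masses are not known exactly. Their poses are not given: they have to be found in the camera images.
- case: Dark grey open hard case, fixed to the bench. Outside 340 (x) x 240 (y) x 60 mm high without lid, walls 6 mm. Origin: centre of its underside; yaw within 0.2 rad of 0. Lid hinged on its +y side, lug in the middle of its -y side. White foam top is 50 mm up. Already packed: a beltpack (centre x +110, y -55, top 64 mm up), a handheld microphone along x (y +77, top 81 mm up).
- pack_pocket (a point): Centre of the floor of the empty beltpack pocket, 38 mm above the case's underside; axes as the case. Pocket 50 (x) x 84 (y) mm, 12 mm deep; at its +y end a groove 16 mm wide and 22 mm long takes the aerial.
- head_pocket (a point): Centre of the floor of the round pocket for the microphone head, 20 mm above the case's underside; diameter 37 mm, 30 mm deep, chamfered 2 mm. 110 mm (x) from the beltpack's pocket.
- case_lid (a joint): Opening of the lid, rad, from lying loosely shut on its springy foam (0) to 1.75; 1.35 to 1.65 at the start (standing open). Lid 0.45 kg, 240 mm deep, 34 mm thick. A stiff hinge holds it above about 1.1 rad; below, it sinks slowly by itself to 0. Lying loose it still gapes 0.045 rad (10 to 12 mm at the front); 9 N down at the lug squeeze that out; let go, it springs up again.
- lid_hinge (a point): Middle of the hinge line (along the case's x), at the case's +y rim, 60 mm above its underside. With q = joint case_lid + 0.045, a point of the unpressed lid s mm from the hinge line and h mm out from the lid's rim plane (outer face: h = 34) lies at case y = 120 - s cos q + h sin q, z = 60 + s sin q + h cos q (mm).
- lid_hole (a point): Centre of the top mouth of the hole (diameter 12.5 mm) in the lid's orange lug, 262 mm from the hinge line, 22 mm out from the lid's front face. Lug 10 mm thick, 44 mm wide, 38 mm out. Lid fully shut: it is 72 mm above the case's underside, 16 mm straight above base_hole, and the lid's top is 22 mm higher. Lid lying loose: 12 mm higher, hole still in line.
- base_hole (a point): Centre of the top mouth of the hole (diameter 12.5 mm, through) in the orange fixed lug of the case, 56 mm above the case's underside; that lug is 10 mm thick. Axes as the case.
- pack: Black beltpack transmitter lying flat, 46 (x) x 80 (y) x 26 mm, 0.13 kg, with a grey-green window on its top face and a rubber stub aerial (diameter 9, 16 mm long, 13 mm up) in the middle of its +y end. Origin at the centre of the underside of the 46 x 80 block. Packed, it stands 14 mm proud of the foam. Start yaw within 0.6 rad of zero.
- pack_aerial (a point): Tip of the beltpack's aerial, 56 mm from the pack's origin along its +y, 13 mm up. Packed, it points to the case's +y side (to the hinge).
- head: Microphone head, standing, grille up: 60 mm high, 0.14 kg. Dark collar, diameter 33, from 0 to 30 mm; metal grille, diameter 46, widest from 40 to 49 mm above the underside. Origin at the centre of the underside, z up.
- pin_block: Fixed plywood block 50 (x) x 130 (y) x 45 mm with three upright holes in a row; the seal pin stands in the middle one. Origin at the centre of the underside.
- pin: Orange seal pin, standing: steel shank of diameter 10 mm with a chamfered tip, 40 mm long, then a collar of diameter 26 (40 to 44 mm), then a round knob of diameter 18 (44 to 70 mm). 0.045 kg. Origin at the tip of the shank, z up to the knob. It stands in the block with its tip 5 mm above the bench and its collar on the block.
- pin_collar (a point): Centre of the underside of the pin's collar, 40 mm above its tip.
- spray_can: Bystander: yellow spray can, diameter 53, 190 mm high.
- cleaner: Bystander: pink bottle, diameter 54, 125 mm high.
- tape_stand: Bystander: red tape dispenser, 60 x 150 x 80 mm.
- label_roll: Bystander: white roll of labels standing on end, diameter 60, 50 mm high.
- green_carton: Bystander: small green carton 110 x 80 x 45 mm.
- cutter: Bystander: yellow box cutter lying flat, 135 x 26 x 14 mm.
Mind the look-alikes: they are no part of the job. There is more than one size of the pack; the one meant has the size given above.

How it is judged:
By the outcome, as a careful person would: the job done as asked, in the order asked, and still so for the second after the job is handed in, while the arm keeps its last pose, push and grip.
It also fails if it takes over 72 s, if anything falls off the work surface, if the arm or the gripper's body presses on something with over 40 N, if the wrist force passes 120 N, or if a joint passes its speed limit or range.

## Working session

There is one attempt and no reset: what is moved stays moved. The work goes in short steps, Python scripts to look and compute and a tool call to move; the robot and the scene stay as the last step left them, time stands still between calls to the robot, and variables do not carry over. Pictures are saved under pics/ and viewed, at most 10 in all, crops included, and the job is handed in when it is done.

Besides the shell and the picture viewer there is one more tool, called after "Emit:" in YAML: its name, and indented under it one key for each argument. play_rows: Moves the arm, as the interface text tells. Its arguments: {"type":"object","properties":{"rot":{"type":"array","items":{"type":"array","items":{"type":"number"}}},"offset":{"type":"array","items":{"type":"array","items":{"type":"number"}}},"grip":{"type":"array","items":{"type":"number"}}},"required":["rot","offset","grip"]}

```bash
ls; mkdir -p pics
python3 - <<'E'
from plant import robot
import cv2,numpy as np
s=robot.sense(); print({k:np.round(v,3).tolist() for k,v in s.items()})
a=robot.capture("scene");b=robot.capture("side")
cv2.imwrite("pics/scene0.png",a);cv2.imwrite("pics/side0.png",b)
for n in("scene","side","wrist"):
    print(n,{k:np.round(v,4).tolist() for k,v in robot.camera_params(n).items()})
E
```

```text
pics
{'time_s': 0.0, 'joints': [1.401, 0.502, -0.427, 1.551, 0.221, 1.138, -0.21], 'joint_vel': [-0.002, -0.0, -0.001, -0.001, 0.001, 0.003, 0.0], 'joint_efforts': [0.0, -56.659, -5.816, -27.911, -0.069, 0.031, 0.0], 'tcp_pos': [0.272, -0.589, 0.226], 'tool_rot': [0.977, 0.215, -0.0, -0.001], 'contact_force': [-1.157, 0.102, 0.188], 'wrist_torque': [-0.033, -0.017, 0.03], 'finger_force': 0.0, 'opening': 0.091}
scene {'intrinsics': [[536.9012, 0.0, 275.3631], [0.0, 536.9012, 201.0055], [0.0, 0.0, 1.0]], 'rvec': [2.09, 1.6124, -0.4969], 'tvec': [-0.1503, -0.3813, 1.8996]}
side {'intrinsics': [[432.7039, 0.0, 279.9052], [0.0, 432.7039, 205.4955], [0.0, 0.0, 1.0]], 'rvec': [0.4236, -2.7789, 1.1602], 'tvec': [0.5114, 0.1468, 1.1274]}
wrist {'intrinsics': [[362.1473, 0.0, 270.5358], [0.0, 362.1473, 209.5059], [0.0, 0.0, 1.0]], 'hand_eye': [[0.0004, -0.9511, -0.3088, 0.0838], [1.0, 0.0005, -0.0001, 0.0001], [0.0003, -0.3088, 0.9511, -0.1594], [0.0, 0.0, 0.0, 1.0]]}
```

View pics/scene0.png

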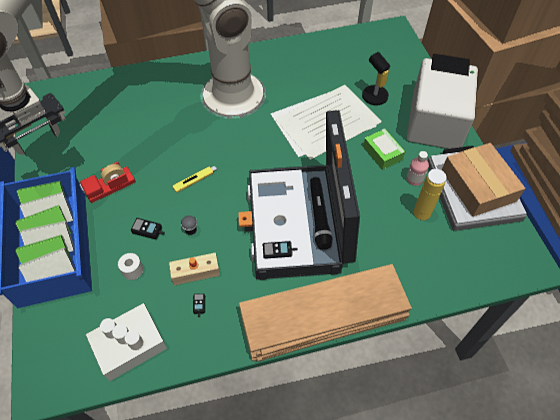

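View pics/side0.png

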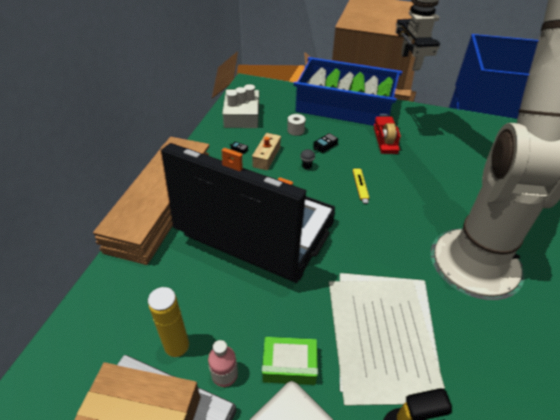

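The scene shows the larger loose pack at (146,228), with two look-alikes: a smaller one at (199,303) and the already packed one at (278,249). The head is at (189,225), and could be confused with the stand microphone at (377,70) or the white cylinders at (110,330). The pin is in the plywood block at (193,263). In the case, the empty pocket is at (272,188), the round pocket at (280,220) and the lug at (245,220).

```bash
cat > h.py <<'E'
from plant import robot
import cv2,numpy as np
from scipy.spatial.transform import Rotation as R
def cam(name,s=None):
    p=robot.camera_params(name);K=np.array(p["intrinsics"])
    if name=="wrist":
        s=s or robot.sense();H=np.array(p["hand_eye"]);T=np.eye(4)
        T[:3,:3]=R.from_quat(s["tool_rot"]).as_matrix();T[:3,3]=s["tcp_pos"]
        W=np.linalg.inv(T@H);return K,W[:3,:3],W[:3,3]
    return K,cv2.Rodrigues(np.array(p["rvec"]))[0],np.array(p["tvec"]).ravel()
def unproj(c,uv,z):
    K,Rm,t=c;uv=np.atleast_2d(uv).astype(float)
    d=(Rm.T@np.linalg.inv(K)@np.c_[uv,np.ones(len(uv))].T).T
    o=-Rm.T@t;z=np.broadcast_to(z,len(uv))
    return o+d*((z-o[2])/d[:,2])[:,None]
def proj(c,X):
    K,Rm,t=c;p=(Rm@np.atleast_2d(X).T).T+t;p=(K@p.T).T;return p[:,:2]/p[:,2:]
def shoot(name,fn):
    s=robot.sense();im=robot.capture(name);cv2.imwrite(fn,im)
    np.savez(fn+".npz",**{k:s[k] for k in("tcp_pos","tool_rot")});return cam(name,s),im
def load(name,fn):
    d=np.load(fn+".npz");return cam(name,{"tcp_pos":d["tcp_pos"],"tool_rot":d["tool_rot"]}),cv2.imread(fn)
E
python3 - <<'E'
from h import *
c=cam("scene")
for n,uv,z in[("pack",(146,228),.026),("small",(199,303),.02),("head",(189,222),.05),("pin",(193,261),.06),("lug",(245,219),.056),("pocket",(272,188),.05),("round",(280,220),.05),("packed",(278,249),.064),("block_l",(170,268),.045),("cutter",(194,179),.014),("tape",(108,180),.08),("roll",(130,262),.05)]:
    print(n,np.round(unproj(c,uv,z)[0],3))
im=cv2.imread("pics/scene0.png")
cv2.imwrite("pics/crop0.png",cv2.resize(im[165:325,100:370],None,fx=2.96,fy=2.96,interpolation=cv2.INTER_CUBIC))
E
```

```text
pack [ 0.493 -0.362  0.026]
small [ 0.76  -0.253  0.02 ]
head [ 0.52  -0.236  0.05 ]
pin [ 0.653 -0.246  0.06 ]
lug [ 0.555 -0.078  0.056]
pocket [0.466 0.024 0.05 ]
round [0.581 0.019 0.05 ]
packed [ 0.678 -0.013  0.064]
block_l [ 0.65  -0.311  0.045]
cutter [ 0.346 -0.197  0.014]
tape [ 0.333 -0.444  0.08 ]
roll [ 0.606 -0.415  0.05 ]
```

View pics/crop0.png

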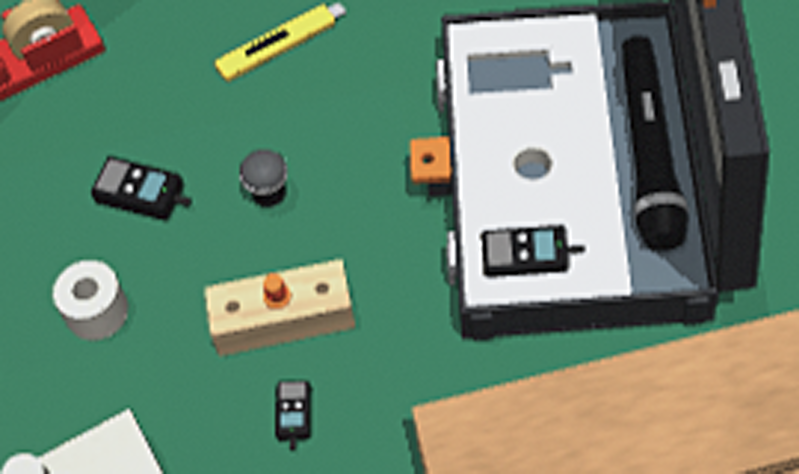

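```bash
cat >> h.py <<'E'
def yawquat(a):  # tool down, tool x at world angle a
    return R.from_matrix(np.c_[[np.cos(a),np.sin(a),0],[np.sin(a),-np.cos(a),0],[0,0,-1]])
def plan(p,yaw,n):  # n equal rows, each shift v then turn w in tool axes
    s=robot.sense();R0=R.from_quat(s["tool_rot"])
    w=(R0.inv()*yawquat(yaw)).as_rotvec()/n
    S=sum(R.from_rotvec(w*k).as_matrix() for k in range(n))
    v=np.linalg.solve(S,R0.inv().apply(np.array(p)-s["tcp_pos"]))
    print(f"n={n} off",np.round(v/.04,3),"rot",np.round(np.degrees(w)/5,3),"t",round(s["time_s"],2))
E
python3 -c "
from h import *
plan([.56,-.28,.25],np.pi/2,20)"
```

```text
n=20 off [ 0.551  0.084 -0.03 ] rot [-0.001 -0.001 -0.652] t 0.1
```

Emit:
play_rows:
  rot:
    - [0,0,-0.65]
    - [0,0,-0.65]
    - [0,0,-0.65]
    - [0,0,-0.65]
    - [0,0,-0.65]
    - [0,0,-0.65]
    - [0,0,-0.65]
    - [0,0,-0.65]
    - [0,0,-0.65]
    - [0,0,-0.65]
    - [0,0,-0.65]
    - [0,0,-0.65]
    - [0,0,-0.65]
    - [0,0,-0.65]
    - [0,0,-0.65]
    - [0,0,-0.65]
    - [0,0,-0.65]
    - [0,0,-0.65]
    - [0,0,-0.65]
    - [0,0,-0.65]
  offset:
    - [0.55,0.08,-0.03]
    - [0.55,0.08,-0.03]
    - [0.55,0.08,-0.03]
    - [0.55,0.08,-0.03]
    - [0.55,0.08,-0.03]
    - [0.55,0.08,-0.03]
    - [0.55,0.08,-0.03]
    - [0.55,0.08,-0.03]
    - [0.55,0.08,-0.03]
    - [0.55,0.08,-0.03]
    - [0.55,0.08,-0.03]
    - [0.55,0.08,-0.03]
    - [0.55,0.08,-0.03]
    - [0.55,0.08,-0.03]
    - [0.55,0.08,-0.03]
    - [0.55,0.08,-0.03]
    - [0.55,0.08,-0.03]
    - [0.55,0.08,-0.03]
    - [0.55,0.08,-0.03]
    - [0.55,0.08,-0.03]
  grip: [1,1,1,1,1,1,1,1,1,1,1,1,1,1,1,1,1,1,1,1]

```text
time_s: 1.77
tcp_pos: [0.5582, -0.2778, 0.2509]
tool_rot: [0.706, 0.708, -0.0, 0.0]
contact_force: [-0.2, -0.4, -0.0]
opening: 0.092
finger_force: 0.0
```

```bash
python3 -c "
from h import *
s=robot.sense();print(s['joints'],s['tcp_pos'],s['tool_rot'],s['time_s'])
c,im=shoot('wrist','pics/w1.png')"
```

```text
[ 0.96866479  0.50436552 -0.76564489  1.58714198  0.36763521  1.1996534
  0.13253761] [ 0.55819203 -0.27780204  0.25086883] [ 7.06320915e-01  7.07891774e-01 -1.23049348e-05  2.56735694e-05] 1.7667
```

View pics/w1.png

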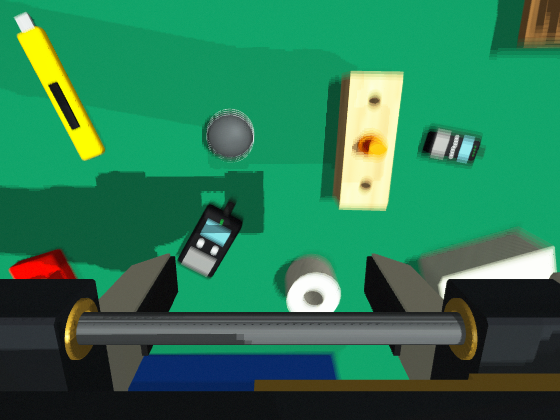

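The wrist view shows the pack at (211,240) with its aerial tip at (232,203), the head at (230,135), and the pin knob at (370,147) in the block's middle hole. The small look-alike is at (452,146). Next I'll fit silhouettes to get positions.

```bash
cat >> h.py <<'E'
from scipy.optimize import minimize
def blob(m,seed,op=0):
    m=m.astype(np.uint8)
    if op: m=cv2.morphologyEx(m,cv2.MORPH_OPEN,cv2.getStructuringElement(cv2.MORPH_ELLIPSE,(op,op)))
    n,l,st,ce=cv2.connectedComponentsWithStats(m)
    ys,xs=np.nonzero(m);i=np.argmin((xs-seed[0])**2+(ys-seed[1])**2)
    b=(l==l[ys[i],xs[i]]).astype(np.uint8)
    cs,_=cv2.findContours(b,cv2.RETR_EXTERNAL,cv2.CHAIN_APPROX_NONE);cv2.drawContours(b,cs,-1,1,-1);return b
def box(lx,ly,z0,z1): return np.array([[a*lx/2,b*ly/2,z] for a in(-1,1) for b in(-1,1) for z in(z0,z1)])
def ring(d,z): 
    a=np.linspace(0,2*np.pi,40,False);return np.c_[d/2*np.cos(a),d/2*np.sin(a),np.full(40,z)]
def fit(c,b,parts,x0,yaw=True):
    B=cv2.resize(b,None,fx=4,fy=4,interpolation=cv2.INTER_LINEAR)
    def f(x):
        a=x[2]/10 if yaw else 0.;M=np.zeros_like(B);Rz=R.from_euler("z",a).as_matrix()
        for P in parts:
            uv=proj(c,P@Rz.T+[x[0],x[1],0])*4+1.5
            cv2.fillConvexPoly(M,cv2.convexHull((uv*16).astype(np.int32)),1,shift=4)
        return 1-(M&B).sum()/max(1,(M|B).sum())
    x0=np.array(x0,float);n=len(x0)
    s=np.vstack([x0]+[x0+d for d in np.eye(n)*[.01,.01,2][:n]])
    r=minimize(f,x0,method="Nelder-Mead",options=dict(initial_simplex=s,xatol=1e-5,fatol=1e-5));
    if yaw:r.x[2]/=10
    return np.round(r.x,4),round(1-r.fun,3)
def masks(im):
    b,g,r=[im[...,i].astype(int) for i in range(3)]
    return dict(nongreen=(g-np.maximum(r,b)<18),orange=(r-b>70)&(r>g*1.35),white=(np.minimum(np.minimum(r,g),b)>120))
PACK=[box(.046,.080,0,.026)]
HEAD=[ring(.046,.045),ring(.033,0),]
PIN=lambda z:[np.r_[ring(.026,z+.040),ring(.026,z+.044)],np.r_[ring(.018,z+.044),ring(.018,z+.062),ring(.009,z+.07)]]
E
python3 - <<'E'
from h import *
c,im=load("wrist","pics/w1.png");m=masks(im)
b=blob(m["nongreen"],(211,240),9);print("pack",b.sum(),fit(c,b,PACK,[.49,-.36,-3]));v=im.copy();v[b>0,2]=255
print(proj(c,[.493,-.362,.026]))
b=blob(m["nongreen"],(230,135),9);print("head",b.sum(),fit(c,b,[np.r_[ring(.046,.040),ring(.046,.049),ring(.03,.06)],np.r_[ring(.033,0),ring(.033,.03)]],[.52,-.236],False));v[b>0,1]=255
b=blob(m["orange"],(370,147));print("pin",b.sum(),fit(c,b,PIN(.005),[.65,-.246],False));v[b>0,0]=255
cv2.imwrite("pics/w1m.png",cv2.resize(v[60:300,150:500],None,fx=2,fy=2))
E
```

```text
pack 2645 (array([ 0.4874, -0.3585, -0.5254]), np.float64(0.911))
[[214.01079544 245.20392236]]
head 1678 (array([ 0.5173, -0.2353]), np.float64(0.922))
pin 271 (array([ 0.6536, -0.2455]), np.float64(0.443))
```

View pics/w1m.png

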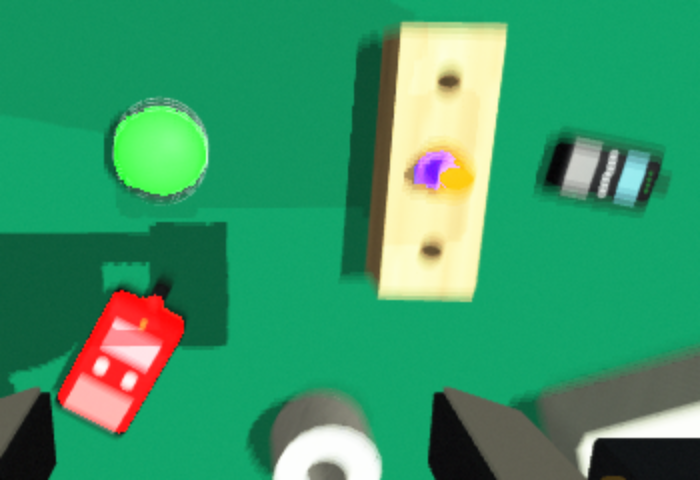

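```bash
python3 -c "
from h import *
plan([.4874,-.3585,.12],1.045,9)"
```

```text
n=9 off [-0.285 -0.143  0.365] rot [ 0.001 -0.004  0.685] t 1.82
```

Emit:
play_rows:
  rot:
    - [0,0,0.685]
    - [0,0,0.685]
    - [0,0,0.685]
    - [0,0,0.685]
    - [0,0,0.685]
    - [0,0,0.685]
    - [0,0,0.685]
    - [0,0,0.685]
    - [0,0,0.685]
    - [0,0,0]
  offset:
    - [-0.285,-0.143,0.365]
    - [-0.285,-0.143,0.365]
    - [-0.285,-0.143,0.365]
    - [-0.285,-0.143,0.365]
    - [-0.285,-0.143,0.365]
    - [-0.285,-0.143,0.365]
    - [-0.285,-0.143,0.365]
    - [-0.285,-0.143,0.365]
    - [-0.285,-0.143,0.365]
    - [0,0,0]
  grip: [1,1,1,1,1,1,1,1,1,1]

```text
time_s: 2.65
tcp_pos: [0.4794, -0.3671, 0.1162]
tool_rot: [0.872, 0.49, -0.002, -0.002]
contact_force: [-2.0, 0.2, -1.8]
opening: 0.0917
finger_force: 0.0
```

Run:
```python
from h import *
c,im=shoot("wrist","pics/w2.png");s=robot.sense();print(s['tcp_pos'],s['tool_rot'],s['time_s'])
m=masks(im);p=proj(c,[.4874,-.3585,.02])[0]
b=blob(m["nongreen"],p,15);print("pack",p,b.sum(),fit(c,b,PACK,[.4874,-.3585,-5.25]))
plan([.4874,-.3585,.014],1.045,7)
```

```text
[ 0.4816943  -0.36632304  0.11789753] [ 0.87052201  0.49212563 -0.00125342 -0.00148834] 2.7
pack [274.76387703 195.50285227] 6880 (array([ 0.486 , -0.362 , -0.5322]), np.float64(0.951))
n=7 off [0.035 0.004 0.371] rot [-0.006  0.001 -0.026] t 2.7
```

Run:
```python
from h import *
plan([.486,-.362,.014],1.039,6)
c,im=load("wrist","pics/w2.png");b=blob(masks(im)["nongreen"],(275,195),15)
uv=proj(c,PACK[0]@R.from_euler("z",-.5322).as_matrix().T+[.486,-.362,0])
im[b>0,2]=255
for u in uv: cv2.circle(im,tuple(int(i) for i in u),3,(0,255,255),-1)
cv2.imwrite("pics/w2m.png",im)
```

```text
n=6 off [0.025 0.007 0.433] rot [-0.007  0.001 -0.019] t 2.7
```

View pics/w2m.png

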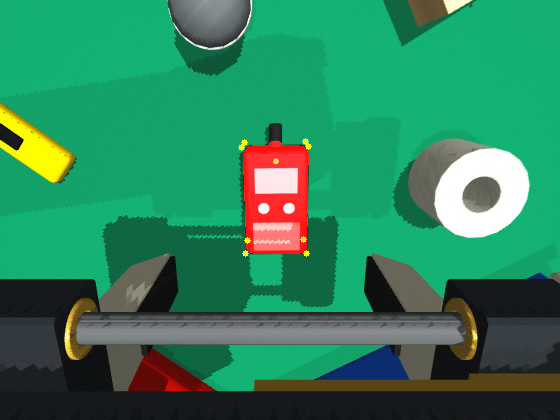

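The crop confirms the 46 x 80 pack, with its outline from (245,145) to (308,253) and the aerial pointing up at (275,132). Descending to grip it.

Emit:
play_rows:
  rot:
    - [0,0,0]
    - [0,0,0]
    - [0,0,0]
    - [0,0,0]
    - [0,0,0]
    - [0,0,0]
    - [0,0,0]
    - [0,0,0]
    - [0,0,0]
    - [0,0,0]
    - [0,0,0]
    - [0,0,0]
    - [0,0,0]
  offset:
    - [0.025,0.007,0.433]
    - [0.025,0.007,0.433]
    - [0.025,0.007,0.433]
    - [0.025,0.007,0.433]
    - [0.025,0.007,0.433]
    - [0.025,0.007,0.433]
    - [0,0,0]
    - [0,0,0]
    - [0,0,0]
    - [0,0,0]
    - [0,0,0]
    - [0,0,0]
    - [0,0,0]
  grip: [1,1,1,1,1,1,1,0,0,0,0,0,0]

```text
time_s: 3.78
tcp_pos: [0.4889, -0.3623, 0.0161]
tool_rot: [0.87, 0.492, 0.0, 0.001]
contact_force: [-0.2, 1.3, -0.4]
opening: 0.0564
finger_force: 0.0
```

Emit:
play_rows:
  rot:
    - [0,0,0]
    - [0,0,0]
    - [0,0,0]
    - [0,0,0]
    - [0,0,0]
  offset:
    - [0,-0.04,0.06]
    - [0,0,0]
    - [0,0,0]
    - [0,0,0]
    - [0,0,0]
  grip: [0,0,0,0,0]

```text
time_s: 4.2
tcp_pos: [0.4869, -0.3611, 0.0129]
tool_rot: [0.87, 0.492, -0.0, -0.0]
contact_force: [-1.0, -0.9, 1.4]
opening: 0.0458
finger_force: 30.0
```

Run:
```python
from h import *
s=robot.sense();print(s['tcp_pos'],s['tool_rot'],s['opening'],s['finger_force'],s['time_s'])
plan([.50,-.16,.25],np.pi/2,12)
```

```text
[ 0.48691293 -0.36108238  0.01289735] [ 8.70485051e-01  4.92194786e-01 -1.84687275e-04 -1.86943551e-04] 0.04575744775653056 29.986308217048645 4.2
n=12 off [ 0.414 -0.096 -0.494] rot [-0.001 -0.    -0.517] t 4.2
```

```bash
cat >> h.py <<'E'
def plan2(p0,y0,p,yaw,n):
    R0=yawquat(y0);w=(R0.inv()*yawquat(yaw)).as_rotvec()/n
    S=sum(R.from_rotvec(w*k).as_matrix() for k in range(n))
    v=np.linalg.solve(S,R0.inv().apply(np.array(p)-p0));print(f"n={n} off",np.round(v/.04,3),"rot",np.round(np.degrees(w)/5,3))
E
python3 -c "
from h import *
plan2([.4869,-.3611,.109],1.0295,[.48,-.01,.27],np.pi/2,14)"
```

```text
n=14 off [ 0.605 -0.193 -0.288] rot [ 0.     0.    -0.443]
```

Emit:
play_rows:
  rot:
    - [0,0,0]
    - [0,0,0]
    - [0,0,0]
    - [0,0,-0.443]
    - [0,0,-0.443]
    - [0,0,-0.443]
    - [0,0,-0.443]
    - [0,0,-0.443]
    - [0,0,-0.443]
    - [0,0,-0.443]
    - [0,0,-0.443]
    - [0,0,-0.443]
    - [0,0,-0.443]
    - [0,0,-0.443]
    - [0,0,-0.443]
    - [0,0,-0.443]
    - [0,0,-0.443]
    - [0,0,0]
    - [0,0,0]
    - [0,0,0]
  offset:
    - [0,0,-0.8]
    - [0,0,-0.8]
    - [0,0,-0.8]
    - [0.605,-0.193,-0.288]
    - [0.605,-0.193,-0.288]
    - [0.605,-0.193,-0.288]
    - [0.605,-0.193,-0.288]
    - [0.605,-0.193,-0.288]
    - [0.605,-0.193,-0.288]
    - [0.605,-0.193,-0.288]
    - [0.605,-0.193,-0.288]
    - [0.605,-0.193,-0.288]
    - [0.605,-0.193,-0.288]
    - [0.605,-0.193,-0.288]
    - [0.605,-0.193,-0.288]
    - [0.605,-0.193,-0.288]
    - [0.605,-0.193,-0.288]
    - [0,0,0]
    - [0,0,0]
    - [0,0,0]
  grip: [0,0,0,0,0,0,0,0,0,0,0,0,0,0,0,0,0,0,0,0]

```text
time_s: 5.87
tcp_pos: [0.4804, -0.0104, 0.27]
tool_rot: [0.707, 0.707, -0.0, 0.0]
contact_force: [-0.0, -0.2, -2.2]
opening: 0.0462
finger_force: 30.0
```

Run:
```python
from h import *
s=robot.sense();print(s['tcp_pos'],s['tool_rot'],s['opening'],s['finger_force'],s['time_s'])
shoot("wrist","pics/w3.png")
```

```text
[ 0.48043341 -0.01040856  0.27002767] [ 7.07313087e-01  7.06900248e-01 -4.18277399e-04  2.45829179e-04] 0.04620184206337792 29.98518615961075 5.8667
```

View pics/w3.png

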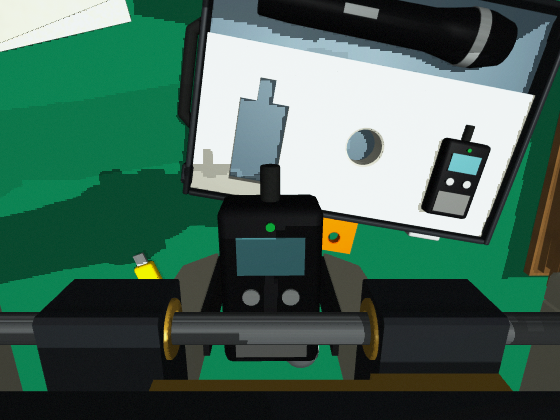

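The case is rotated by roughly −0.15 rad. The empty pocket is at (262,135) with its groove at (267,90), the round pocket is at (365,147), the lug hole is at (334,237), and the held pack hides only the pocket's lower right corner.

```bash
cat >> h.py <<'E'
def fit2(c,b,parts,x0,ign=None):
    M0=np.zeros_like(b)
    def f(x,ret=False):
        M=np.zeros((b.shape[0]*4,b.shape[1]*4),np.uint8);Rz=R.from_euler("z",x[2]/10 if len(x)>2 else 0).as_matrix()
        for P in parts:
            uv=proj(c,P@Rz.T+[x[0],x[1],0])*4+1.5
            cv2.fillConvexPoly(M,cv2.convexHull((uv*16).astype(np.int32)),255,shift=4)
        M=cv2.resize(M,b.shape[::-1],interpolation=cv2.INTER_AREA)/255.
        if ign is not None: M=M*(1-ign)
        d=np.abs(M-b*(1 if ign is None else 1-ign)).sum();return d/b.sum()
    x0=np.array(x0,float);s=np.vstack([x0]+[x0+d for d in np.eye(len(x0))*[.008,.008,1][:len(x0)]])
    r=minimize(f,x0,method="Nelder-Mead",options=dict(initial_simplex=s,xatol=1e-5,fatol=1e-5));
    if len(x0)>2:r.x[2]/=10
    return r.x.round(4),round(r.fun,3)
def rect(x0,x1,y0,y1,z): return np.array([[x,y,z] for x in(x0,x1) for y in(y0,y1)])
E
python3 - <<'E'
from h import *
c,im=load("wrist","pics/w3.png")
print("seed",unproj(c,[(262,140),(365,147)],.05).round(3))
white=im.min(2)>150
v=im.copy()
P=[rect(-.025,.025,-.042,.042,.05),rect(-.008,.008,.04,.064,.05)]
x0=unproj(c,(259,140),.05)[0]
ign=np.zeros(white.shape,np.uint8);ign[155:,225:]=1;ign[170:]=1
bl=(~white).astype(np.uint8);bl[155:,225:]=0;bl[170:]=0
n,l,st,ce=cv2.connectedComponentsWithStats(bl,connectivity=4)
b=(l==l[130,262]).astype(np.uint8);print(st[l[130,262]])
print("pocket",fit2(c,b,P,[*x0[:2],-1.5],ign));v[b>0,2]=255
bb=(l==l[147,365]).astype(np.uint8);print(st[l[147,365]])
for d in(.037,.039,.041): print("hole",d,fit2(c,bb,[ring(d,.05)],unproj(c,(365,147),.05)[0][:2]))
v[bb>0,1]=0
n,l,st,ce=cv2.connectedComponentsWithStats(cv2.morphologyEx((~white).astype(np.uint8),cv2.MORPH_OPEN,np.ones((3,3))))
print("wide crop st",st[l[185,450]])
# lug mouth hole
hsv=im[225:255,320:360].astype(int);o=(hsv[...,2]-hsv[...,0]>60);dk=np.argwhere(~o[5:20,5:20]);print("lughole px",dk.mean(0)[::-1]+[325,230],len(dk))
print("lughole",unproj(c,dk.mean(0)[::-1]+[325,230],.056))
cv2.imwrite("pics/w3m.png",cv2.resize(v[20:260,170:520],None,fx=2,fy=2))
E
```

```text
seed [[0.471 0.026 0.05 ]
 [0.579 0.019 0.05 ]]
[ 232   78   57   77 2982]
pocket (array([ 0.4668,  0.0228, -0.1719]), np.float64(0.02))
[347 129  35  26 757]
hole 0.037 (array([0.5776, 0.0195]), np.float64(0.329))
hole 0.039 (array([0.5784, 0.0185]), np.float64(0.468))
hole 0.041 (array([0.5782, 0.0173]), np.float64(0.617))
wide crop st [ 421  125   70   94 3784]
lughole px [332.82692308 235.88461538] 52
lughole [[ 0.54927823 -0.07868065  0.056     ]]
```

Run:
```python
from h import *
c,im=load("wrist","pics/w3.png")
w=im.min(2)>150;bl=(~w).astype(np.uint8);n,l,st,ce=cv2.connectedComponentsWithStats(bl,connectivity=4)
k=l[147,365];bb=(l==k).astype(np.uint8);print(st[k])
for d in(.037,.039,.041): print("hole",d,fit2(c,bb,[ring(d,.05)],unproj(c,(365,147),.05)[0][:2]))
# pack in hand
dk=im.max(2)
print("cols", {u:int(np.argmax(dk[185:,u]<75))+185 for u in(232,240,248,292,300,308)}, "aer",{u:int(np.argmax((dk[150:,u]<90)))+150 for u in(266,270,274)})
s=np.load("pics/w3.png.npz");T=s["tcp_pos"];Rt=R.from_quat(s["tool_rot"])
# model in tool frame: tool x=pack +y, tool y=pack +x, tool z down; underside at tcp z +.013
for ox in(-.004,-.002,0,.002):
    pts=np.array([[.04+ox,-.023,-.013],[.04+ox,.023,-.013],[.04+ox,-.023,.013],[.04+ox,.023,.013],[.056+ox,0,0-.0045],[.056+ox,0,0.0045]])
    print(ox,proj(c,Rt.apply(pts)+T).round(1).tolist())
```

```text
[347 129  35  36 981]
hole 0.037 (array([0.5776, 0.0188]), np.float64(0.038))
hole 0.039 (array([0.5787, 0.0188]), np.float64(0.133))
hole 0.041 (array([0.5779, 0.0181]), np.float64(0.249))
cols {232: 195, 240: 195, 248: 195, 292: 195, 300: 195, 308: 195} aer {266: 164, 270: 164, 274: 164}
-0.004 [[217.1, 210.4], [325.2, 210.4], [224.5, 194.0], [317.7, 194.1], [271.2, 169.3], [271.2, 165.3]]
-0.002 [[216.9, 205.9], [325.5, 206.0], [224.4, 190.1], [317.8, 190.1], [271.2, 164.8], [271.2, 161.0]]
0 [[216.7, 201.4], [325.7, 201.4], [224.2, 186.2], [318.0, 186.2], [271.2, 160.2], [271.2, 156.6]]
0.002 [[216.5, 196.8], [325.9, 196.9], [224.0, 182.2], [318.2, 182.2], [271.2, 155.5], [271.2, 152.2]]
```

```bash
python3 -c "
from h import *
plan([.4674,.0263,.11],1.399,9)"
```

```text
n=9 off [ 0.101 -0.044  0.444] rot [-0.001  0.001  0.217] t 5.92
```

Emit:
play_rows:
  rot:
    - [0,0,0.217]
    - [0,0,0.217]
    - [0,0,0.217]
    - [0,0,0.217]
    - [0,0,0.217]
    - [0,0,0.217]
    - [0,0,0.217]
    - [0,0,0.217]
    - [0,0,0.217]
    - [0,0,0]
    - [0,0,0]
    - [0,0,0]
    - [0,0,0]
  offset:
    - [0.101,-0.044,0.444]
    - [0.101,-0.044,0.444]
    - [0.101,-0.044,0.444]
    - [0.101,-0.044,0.444]
    - [0.101,-0.044,0.444]
    - [0.101,-0.044,0.444]
    - [0.101,-0.044,0.444]
    - [0.101,-0.044,0.444]
    - [0.101,-0.044,0.444]
    - [0,0,0.5]
    - [0,0,0]
    - [0,0,0]
    - [0,0,0]
  grip: [0,0,0,0,0,0,0,0,0,0,0,0,0]

```text
time_s: 7.0
tcp_pos: [0.4681, 0.0271, 0.0908]
tool_rot: [0.765, 0.644, 0.0, -0.0]
contact_force: [-0.2, -1.1, -2.2]
opening: 0.0457
finger_force: 30.0
```

Run:
```python
from h import *
s=robot.sense();print(s['tcp_pos'],s['tool_rot'],s['opening'],s['contact_force'],s['time_s'])
c,im=shoot("wrist","pics/w4.png")
def P(pts,yaw,o): return proj(c,np.array(pts)@R.from_euler("z",yaw).as_matrix().T+o)
v=im.copy()
poly=[[-.025,-.042,.05],[.025,-.042,.05],[.025,.042,.05],[.008,.042,.05],[.008,.064,.05],[-.008,.064,.05],[-.008,.042,.05],[-.025,.042,.05]]
cv2.polylines(v,[np.int32(P(poly,-.172,[.4668,.0228,0]).round())],True,(0,0,255),1)
cv2.imwrite("pics/w4m.png",cv2.resize(v[40:300,130:410],None,fx=2.3,fy=2.3,interpolation=cv2.INTER_CUBIC))
```

```text
[0.46808003 0.0271493  0.09076626] [ 7.65159004e-01  6.43841345e-01  7.16653041e-05 -1.26123307e-04] 0.04565851134553182 [-0.15703729 -1.09744651 -2.20825649] 7.0
```

View pics/w4m.png

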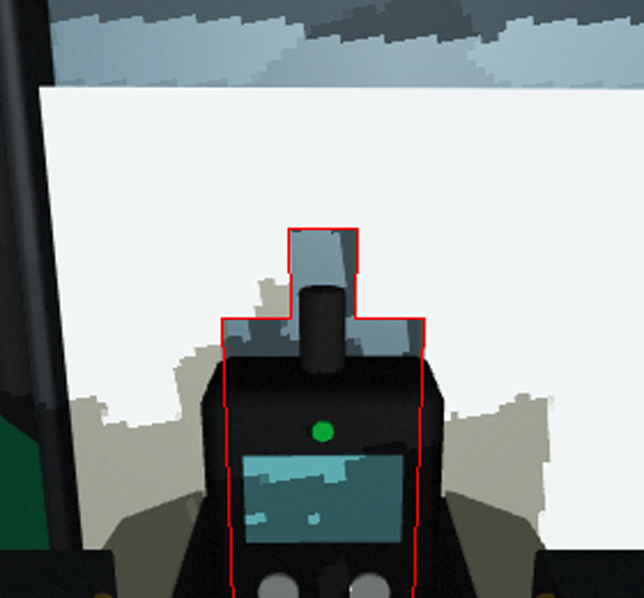

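Emit:
play_rows:
  rot:
    - [0,0,0]
    - [0,0,0]
    - [0,0,0]
    - [0,0,0]
    - [0,0,0]
    - [0,0,0]
    - [0,0,0]
    - [0,0,0]
  offset:
    - [-0.02,0,0.2]
    - [0,0,0.2]
    - [0,0,0.15]
    - [0,0,0.12]
    - [0,0,0.1]
    - [0,0,0.1]
    - [0,0,0.05]
    - [0,0,0]
  grip: [0,0,0,0,0,0,0,0]

```text
time_s: 7.72
tcp_pos: [0.4672, 0.0269, 0.0532]
tool_rot: [0.765, 0.644, -0.0, -0.0]
contact_force: [0.6, 0.5, -1.8]
opening: 0.0461
finger_force: 30.0
```

```bash
python3 -c "
from h import *
plan2([.4672,.0269,.16],1.399,[.517,-.235,.15],1.4,12)"
```

```text
n=12 off [-0.52   0.195  0.021] rot [ 0.     0.    -0.001]
```

Emit:
play_rows:
  rot:
    - [0,0,0]
    - [0,0,0]
    - [0,0,0]
    - [0,0,0]
    - [0,0,0]
    - [0,0,0]
    - [0,0,0]
    - [0,0,0]
    - [0,0,0]
  offset:
    - [0,0,0.05]
    - [0,0,0]
    - [0,0,0]
    - [0,0,0]
    - [0,0,0]
    - [0,0,-0.6]
    - [0,0,-0.7]
    - [0,0,-0.7]
    - [0,0,-0.7]
  grip: [0,0.7,0.7,0.7,0.7,0.8,1,1,1]

```text
time_s: 8.47
tcp_pos: [0.4672, 0.027, 0.1608]
tool_rot: [0.765, 0.644, -0.0, -0.0]
contact_force: [1.6, -1.1, 1.1]
opening: 0.0861
finger_force: 0.0
```

Run:
```python
from h import *
c,im=shoot("wrist","pics/w5.png");s=robot.sense();print(s['tcp_pos'],s['opening'])
v=im.copy()
for z,yo in((.064,(255,0,0)),):
    q=np.array([[-.023,-.04,z],[.023,-.04,z],[.023,.04,z],[-.023,.04,z]])@R.from_euler("z",-.172).as_matrix().T+[.4668,.0228,0]
    cv2.polylines(v,[np.int32(proj(c,q).round())],True,yo,1)
cv2.imwrite("pics/w5m.png",v)
```

```text
[0.47058982 0.02778061 0.16556249] 0.08965095096347654
```

View pics/w5m.png

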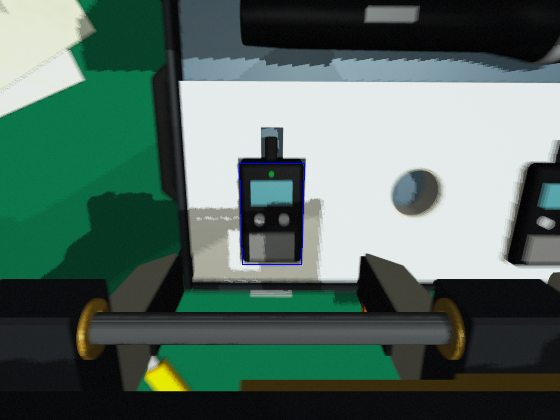

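The pack sits in its pocket at (272,213) with the aerial in the groove at (271,145), and it matches the expected outline. Next is the head.

Emit:
play_rows:
  rot:
    - [0,0,0]
    - [0,0,0]
    - [0,0,0]
    - [0,0,0]
    - [0,0,0]
    - [0,0,0]
    - [0,0,0]
    - [0,0,0]
    - [0,0,0]
    - [0,0,0]
    - [0,0,0]
    - [0,0,0]
    - [0,0,0]
    - [0,0,0]
  offset:
    - [-0.52,0.195,0.02]
    - [-0.52,0.195,0.02]
    - [-0.52,0.195,0.02]
    - [-0.52,0.195,0.02]
    - [-0.52,0.195,0.02]
    - [-0.52,0.195,0.02]
    - [-0.52,0.195,0.02]
    - [-0.52,0.195,0.02]
    - [-0.52,0.195,0.02]
    - [-0.52,0.195,0.02]
    - [-0.52,0.195,0.02]
    - [-0.52,0.195,0.02]
    - [0,0,0]
    - [0,0,0]
  grip: [1,1,1,1,1,1,1,1,1,1,1,1,1,1]

```text
time_s: 9.68
tcp_pos: [0.5171, -0.2365, 0.1496]
tool_rot: [0.766, 0.643, -0.0, -0.0]
contact_force: [0.4, 1.2, -0.9]
opening: 0.0916
finger_force: 0.0
```

Run:
```python
from h import *
c,im=shoot("wrist","pics/w6.png");s=robot.sense();print(s['tcp_pos'],s['joint_vel'].round(2))
m=masks(im)["nongreen"];p=proj(c,[.5173,-.2353,.045])[0];b=blob(m,p,11)
n,l,st,_=cv2.connectedComponentsWithStats(b);print(p,st[1])
print(fit2(c,b,[np.r_[ring(.046,.040),ring(.046,.049),ring(.03,.06)],np.r_[ring(.033,0),ring(.033,.03)]],[.5173,-.2353]))
```

```text
[ 0.51716616 -0.23486074  0.14978242] [-0.02 -0.01 -0.02  0.02 -0.01  0.    0.  ]
[270.84438072 205.7361158 ] [ 241  176   62   63 2975]
(array([ 0.5175, -0.2376]), np.float64(0.028))
```

Emit:
play_rows:
  rot:
    - [0,0,0]
    - [0,0,0]
    - [0,0,0]
    - [0,0,0]
    - [0,0,0]
    - [0,0,0]
    - [0,0,0]
    - [0,0,0]
    - [0,0,0]
    - [0,0,0]
    - [0,0,0]
    - [0,0,0]
    - [0,0,0]
    - [0,0,0]
    - [0,0,0]
    - [0,0,0]
  offset:
    - [-0.01,0,0.45]
    - [-0.01,0,0.45]
    - [-0.01,0,0.45]
    - [-0.01,0,0.45]
    - [-0.01,0,0.45]
    - [-0.01,0,0.35]
    - [-0.005,0,0.32]
    - [0,0,0]
    - [0,0,0]
    - [0,0,0]
    - [0,0,0]
    - [0,0,0]
    - [0,0,0]
    - [0,0,0]
    - [0,0,0]
    - [0,0,0]
  grip: [1,1,1,1,1,1,1,0.6,0,0,0,0,0,0,0,0]

```text
time_s: 11.07
tcp_pos: [0.5172, -0.2378, 0.0336]
tool_rot: [0.765, 0.644, 0.0, 0.0]
contact_force: [0.6, -0.5, 2.6]
opening: 0.0448
finger_force: 30.0
```

Run:
```python
from h import *
s=robot.sense();print(s['tcp_pos'],s['opening'],s['finger_force'],s['contact_force'])
# hover above round pocket; commanded after 3 lift rows z+.096
p=s['tcp_pos'].copy();p[2]+=.088;plan2(p,1.399,[.5776,.0192,.14],1.399,13)
```

```text
[ 0.51724891 -0.23783115  0.03364403] 0.04484138157343435 30.000246745112236 [ 0.63008793 -0.47851472  2.55814301]
n=13 off [ 0.507  0.03  -0.035] rot [0. 0. 0.]
```

Run:
```python
from h import *
s=robot.sense();p=s['tcp_pos'].copy();p[2]+=.088;plan2(p,1.399,[.566,-.046,.15],1.399,11)
```

```text
n=11 off [ 0.449  0.035 -0.064] rot [0. 0. 0.]
```

Emit:
play_rows:
  rot:
    - [0,0,0]
    - [0,0,0]
    - [0,0,0]
    - [0,0,0]
    - [0,0,0]
    - [0,0,0]
    - [0,0,0]
    - [0,0,0]
    - [0,0,0]
    - [0,0,0]
    - [0,0,0]
    - [0,0,0]
    - [0,0,0]
    - [0,0,0]
    - [0,0,0]
    - [0,0,0]
    - [0,0,0]
  offset:
    - [0,0,-0.7]
    - [0,0,-0.75]
    - [0,0,-0.75]
    - [0.449,0.035,-0.064]
    - [0.449,0.035,-0.064]
    - [0.449,0.035,-0.064]
    - [0.449,0.035,-0.064]
    - [0.449,0.035,-0.064]
    - [0.449,0.035,-0.064]
    - [0.449,0.035,-0.064]
    - [0.449,0.035,-0.064]
    - [0.449,0.035,-0.064]
    - [0.449,0.035,-0.064]
    - [0.449,0.035,-0.064]
    - [0,0,0]
    - [0,0,0]
    - [0,0,0]
  grip: [0,0,0,0,0,0,0,0,0,0,0,0,0,0,0,0,0]

```text
time_s: 12.48
tcp_pos: [0.5651, -0.0465, 0.149]
tool_rot: [0.765, 0.644, -0.001, -0.0]
contact_force: [0.3, -0.1, -1.3]
opening: 0.0446
finger_force: 30.0
```

Run:
```python
from h import *
c,im=shoot("wrist","pics/w7.png");s=robot.sense();print(s['tcp_pos'],s['opening'],s['joint_vel'].round(2))
w=im.min(2)>140;bl=(~w).astype(np.uint8);n,l,st,ce=cv2.connectedComponentsWithStats(bl,connectivity=4)
p=proj(c,[.5776,.019,.05])[0].round().astype(int);k=l[p[1],p[0]];print(p,st[k])
bb=(l==k).astype(np.uint8);print(fit2(c,bb,[ring(.037,.05)],[.5776,.019]))
print("head expected px",proj(c,ring(.046,s['tcp_pos'][2]+.0115)[::10]+[*s['tcp_pos'][:2],0]).round(1).tolist())
print("top rows u=270:",[int(x) for x in im[120:300:6,270].max(1)])
print("row 270:",[int(x) for x in im[262,180:360:6].max(1)])
```

```text
[ 0.56503817 -0.04703656  0.14890124] 0.045131640068753004 [ 0.01  0.    0.   -0.   -0.   -0.   -0.  ]
[273 118] [ 247   91   55   55 2272]
(array([0.5777, 0.0186]), np.float64(0.031))
head expected px [[320.6, 277.1], [262.2, 239.1], [222.2, 292.1], [279.1, 326.5]]
top rows u=270: [164, 163, 162, 160, 107, 245, 245, 245, 245, 245, 245, 245, 245, 245, 168, 165, 166, 5, 8, 5, 244, 56, 37, 41, 44, 49, 53, 56, 56, 49]
row 270: [74, 72, 75, 73, 75, 75, 88, 8, 39, 35, 38, 39, 42, 43, 48, 45, 43, 42, 41, 39, 36, 34, 31, 16, 34, 76, 75, 74, 90, 134]
```

Emit:
play_rows:
  rot:
    - [0,0,0]
    - [0,0,0]
    - [0,0,0]
    - [0,0,0]
    - [0,0,0]
    - [0,0,0]
    - [0,0,0]
    - [0,0,0]
    - [0,0,0]
    - [0,0,0]
  offset:
    - [0.28,0.005,0.2]
    - [0.28,0.005,0.2]
    - [0.28,0.005,0.2]
    - [0.28,0.005,0.2]
    - [0.28,0.005,0.2]
    - [0.275,0.005,0.2]
    - [0,0,0]
    - [0,0,0]
    - [0,0,0]
    - [0,0,0]
  grip: [0,0,0,0,0,0,0,0,0,0]

```text
time_s: 13.37
tcp_pos: [0.5785, 0.0185, 0.1018]
tool_rot: [0.765, 0.643, -0.0, 0.0]
contact_force: [0.0, -0.4, -1.9]
opening: 0.0447
finger_force: 30.0
```

Emit:
play_rows:
  rot:
    - [0,0,0]
    - [0,0,0]
    - [0,0,0]
    - [0,0,0]
    - [0,0,0]
    - [0,0,0]
    - [0,0,0]
    - [0,0,0]
    - [0,0,0]
    - [0,0,0]
  offset:
    - [0,-0.02,0.15]
    - [0,0,0.15]
    - [0,0,0.15]
    - [0,0,0.15]
    - [0,0,0.15]
    - [0,0,0.15]
    - [0,0,0.1]
    - [0,0,0.1]
    - [0,0,0.05]
    - [0,0,0]
  grip: [0,0,0,0,0,0,0,0,0,0]

```text
time_s: 14.2
tcp_pos: [0.5771, 0.0204, 0.0549]
tool_rot: [0.765, 0.644, -0.0, -0.0]
contact_force: [-0.7, -1.0, -2.0]
opening: 0.045
finger_force: 30.0
```

Emit:
play_rows:
  rot:
    - [0,0,0]
    - [0,0,0]
    - [0,0,0]
    - [0,0,0]
    - [0,0,0]
    - [0,0,0]
    - [0,0,0]
    - [0,0,0]
    - [0,0,0]
    - [0,0,0]
    - [0,0,0]
  offset:
    - [0,0,0.03]
    - [0,0,0]
    - [0,0,0]
    - [0,0,0]
    - [0,0,0]
    - [0,0,-0.5]
    - [0,0,-0.8]
    - [0,0,-0.9]
    - [0,0,-0.9]
    - [0,0,-0.5]
    - [0,0,0]
  grip: [0,0.75,0.75,0.75,0.75,0.75,0.75,0.75,0.75,0.75,0.75]

```text
time_s: 15.12
tcp_pos: [0.5808, 0.0212, 0.2038]
tool_rot: [0.765, 0.644, 0.003, 0.003]
contact_force: [0.9, -0.1, 0.4]
opening: 0.0684
finger_force: 0.0
```

Run:
```python
from h import *
c,im=shoot("wrist","pics/w8.png");s=robot.sense();print(s['tcp_pos'],s['opening'],s['joint_vel'].round(2))
w=im.min(2)>140;bl=(~w).astype(np.uint8);n,l,st,ce=cv2.connectedComponentsWithStats(bl,connectivity=4)
p=proj(c,[.5777,.0186,.066])[0].round().astype(int);k=l[p[1],p[0]];print(p,st[k])
bb=cv2.morphologyEx((l==k).astype(np.uint8),cv2.MORPH_OPEN,np.ones((9,9)))
for z in(.02,.03): print(z,fit2(c,bb,[np.r_[ring(.046,z+.040),ring(.046,z+.049),ring(.03,z+.06)]],[.5777,.0186]))
# lid from side camera
cs=cam("side");im=robot.capture("side");cv2.imwrite("pics/side1.png",im)
O=np.array([.5777,.0186]) 
yaw=-.172;ex=np.array([np.cos(yaw),np.sin(yaw)]);ey=np.array([-np.sin(yaw),np.cos(yaw)])
print("lug rel head",[(np.array([.5493,-.0787])-O)@e for e in(ex,ey)],"pocket rel head",[(np.array([.4668,.0228])-O)@e for e in(ex,ey)])
```

```text
[0.57940576 0.02065096 0.20122084] 0.06912648297996335 [-0.01  0.05  0.03  0.05  0.01 -0.01 -0.01]
[266 199] [ 239  171   55   54 2254]
0.02 (array([0.5773, 0.0193]), np.float64(0.046))
0.03 (array([0.5776, 0.0212]), np.float64(0.114))
lug rel head [np.float64(-0.011327737538892784), np.float64(-0.10072503344377681)] pocket rel head [np.float64(-0.10998245077910809), np.float64(-0.014842860931136645)]
```

Emit:
play_rows:
  rot:
    - [0,0,0]
    - [0,0,0]
    - [0,0,0]
    - [0,0,0]
    - [0,0,0]
    - [0,0,0]
    - [0,0,0]
    - [0,0,0]
    - [0,0,0]
    - [0,0,0]
    - [0,0,0]
    - [0,0,0]
    - [0,0,0]
    - [0,0,0]
    - [0,0,0]
    - [0,0,0]
    - [0,0,0]
  offset:
    - [0,0,-0.9]
    - [0,0,-0.9]
    - [0,0,-0.9]
    - [0,0,-0.9]
    - [0.77,-0.03,0]
    - [0.77,-0.03,0]
    - [0.77,-0.03,0]
    - [0.77,-0.03,0]
    - [0.77,-0.03,0]
    - [0.77,-0.03,0]
    - [0.77,-0.03,0]
    - [0.77,-0.03,0]
    - [0,0,0.75]
    - [0,0,0.75]
    - [0,0,0.75]
    - [0,0,0]
    - [0,0,0]
  grip: [0,0,0,0,0,0,0,0,0,0,0,0,0,0,0,0,0]

```text
time_s: 16.63
tcp_pos: [0.6083, 0.2636, 0.2491]
tool_rot: [0.765, 0.644, -0.003, -0.001]
contact_force: [0.7, 0.3, 1.4]
opening: 0.0006
finger_force: 0.0
```

Emit:
play_rows:
  rot:
    - [0,0,0]
    - [0,0,0]
    - [0,0,0]
    - [0,0,0]
    - [0,0,0]
    - [0,0,0]
    - [0,0,0]
    - [0,0,0]
    - [0,0,0]
    - [0,0,0]
    - [0,0,0]
    - [0,0,0]
  offset:
    - [-0.4,0,-0.05]
    - [-0.4,0,-0.05]
    - [-0.4,0,-0.05]
    - [-0.35,0,0]
    - [-0.35,0,0]
    - [-0.35,0,0]
    - [-0.35,0,0]
    - [-0.35,0,0]
    - [-0.35,0,0]
    - [-0.35,0,0]
    - [-0.35,0,0]
    - [-0.35,0,0]
  grip: [0,0,0,0,0,0,0,0,0,0,0,0]

```text
time_s: 17.63
tcp_pos: [0.5813, 0.0938, 0.2607]
tool_rot: [0.765, 0.644, 0.002, 0.001]
contact_force: [0.2, 1.0, 0.2]
opening: 0.0001
finger_force: 0.4
```

Emit:
play_rows:
  rot:
    - [0,0,0]
    - [0,0,0]
    - [0,0,0]
    - [0,0,0]
    - [0,0,0]
    - [0,0,0]
    - [0,0,0]
    - [0,0,0]
    - [0,0,0]
  offset:
    - [-0.35,0,0.1]
    - [-0.35,0,0.2]
    - [-0.35,0,0.25]
    - [0,0,0]
    - [0.3,0,-0.5]
    - [0,0,-0.8]
    - [0,0,-0.8]
    - [0,0,-0.7]
    - [0,0,0]
  grip: [0,0,0,0,0,0,0,0,0]

```text
time_s: 18.38
tcp_pos: [0.5779, 0.0657, 0.3545]
tool_rot: [0.765, 0.645, 0.004, 0.002]
contact_force: [-0.4, -0.4, 0.3]
opening: 0.0005
finger_force: 0.0
```

Run:
```python
from h import *
def lidpts(q,C=np.array([.5747,.0597]),yaw=-.172):
    q+=.045;ex=np.array([np.cos(yaw),np.sin(yaw)]);ey=np.array([-np.sin(yaw),np.cos(yaw)])
    f=lambda s,h,x:np.r_[C+ex*x+ey*(.12-s*np.cos(q)+h*np.sin(q)),.06+s*np.sin(q)+h*np.cos(q)]
    return f
for cn in("scene","side"):
    c=cam(cn);im=robot.capture(cn);cv2.imwrite(f"pics/{cn}_lid.png",im)
    m=masks(im)["orange"].astype(np.uint8);n,l,st,ce=cv2.connectedComponentsWithStats(m)
    print(cn,[(ce[i].round().tolist(),int(st[i,4])) for i in range(1,n) if st[i,4]>15 and 100<ce[i][0]<400])
    for q in(0,.3,.6,.8,1.0,1.2,1.5): print(q,proj(c,[lidpts(q)(.262,.012,0)]).round())
print(robot.sense()['tcp_pos'],robot.sense()['time_s'])
plan2(robot.sense()['tcp_pos'],1.399,[.6536,-.2455,.19],1.5,13)
```

```text
scene [([106.0, 185.0], 853), ([256.0, 190.0], 216), ([245.0, 218.0], 181), ([193.0, 263.0], 81)]
0 [[244. 213.]]
0.3 [[249. 197.]]
0.6 [[263. 182.]]
0.8 [[277. 172.]]
1.0 [[294. 164.]]
1.2 [[314. 158.]]
1.5 [[345. 153.]]
side [([382.0, 17.0], 2436), ([292.0, 71.0], 237), ([382.0, 124.0], 231), ([397.0, 131.0], 28), ([151.0, 191.0], 4789), ([266.0, 142.0], 64), ([389.0, 147.0], 140), ([279.0, 152.0], 163), ([144.0, 387.0], 2805)]
0 [[283. 176.]]
0.3 [[281. 158.]]
0.6 [[274. 146.]]
0.8 [[267. 142.]]
1.0 [[258. 142.]]
1.2 [[247. 147.]]
1.5 [[228. 163.]]
[0.57577115 0.06445424 0.34943291] 18.4833
n=13 off [-0.573  0.223  0.307] rot [ 0.     0.    -0.089]
```

Run:
```python
from h import *
plan2(robot.sense()['tcp_pos'],1.399,[.6536,-.2455,.19],1.399,13)
```

```text
n=13 off [-0.562  0.249  0.307] rot [0. 0. 0.]
```

Emit:
play_rows:
  rot:
    - [0,0,0]
    - [0,0,0]
    - [0,0,0]
    - [0,0,0]
    - [0,0,0]
    - [0,0,0]
    - [0,0,0]
    - [0,0,0]
    - [0,0,0]
    - [0,0,0]
    - [0,0,0]
    - [0,0,0]
    - [0,0,0]
    - [0,0,0]
    - [0,0,0]
    - [0,0,0]
  offset:
    - [-0.562,0.249,0.307]
    - [-0.562,0.249,0.307]
    - [-0.562,0.249,0.307]
    - [-0.562,0.249,0.307]
    - [-0.562,0.249,0.307]
    - [-0.562,0.249,0.307]
    - [-0.562,0.249,0.307]
    - [-0.562,0.249,0.307]
    - [-0.562,0.249,0.307]
    - [-0.562,0.249,0.307]
    - [-0.562,0.249,0.307]
    - [-0.562,0.249,0.307]
    - [-0.562,0.249,0.307]
    - [0,0,0]
    - [0,0,0]
    - [0,0,0]
  grip: [0.6,0.6,0.6,0.6,0.6,0.6,0.6,0.6,0.6,0.6,0.6,0.6,0.6,0.6,0.6,0.6]

```text
time_s: 19.82
tcp_pos: [0.6525, -0.2448, 0.1872]
tool_rot: [0.765, 0.645, -0.0, -0.001]
contact_force: [-0.2, 0.4, 0.1]
opening: 0.0552
finger_force: 0.0
```

Run:
```python
from h import *
s=robot.sense();c,im=shoot("wrist","pics/w9.png");print(s['tcp_pos'],s['tool_rot'],s['time_s'],s['opening'])
p=proj(c,[.6536,-.2455,.07])[0]
b,g,r=[im[...,i].astype(int) for i in range(3)]
hsv=cv2.cvtColor(im,cv2.COLOR_BGR2HSV)
m=(hsv[...,0]<16)&(hsv[...,1]>150)&(hsv[...,2]>40)
B=blob(m,p,3);n,l,st,ce=cv2.connectedComponentsWithStats(B);print(p,st[1],ce[1])
print(fit2(c,B,PIN(.005),[.6536,-.2455]))
u=p.astype(int);print(im[u[1],u[0]-30:u[0]+31:4].tolist())
```

```text
[ 0.65248984 -0.24478727  0.18715256] [ 7.64570254e-01  6.44538797e-01 -4.71765915e-05 -1.43681554e-03] 19.8167 0.055202513358405335
[272.68302364 203.38628559] [261 188  28  29 498] [274.77108434 201.91164659]
(array([ 0.6545, -0.2516]), np.float64(0.547))
[[65, 100, 14], [65, 102, 14], [123, 195, 227], [122, 190, 225], [120, 184, 217], [83, 161, 222], [0, 55, 152], [0, 100, 217], [0, 102, 218], [0, 103, 219], [0, 192, 254], [0, 191, 254], [40, 141, 234], [112, 175, 210], [122, 191, 224], [119, 185, 218]]
```

Run:
```python
from h import *
c,im=load("wrist","pics/w9.png")
hsv=cv2.cvtColor(im,cv2.COLOR_BGR2HSV);m=(hsv[...,0]<30)&(hsv[...,1]>175)
B=blob(m,(273,203),3);n,l,st,ce=cv2.connectedComponentsWithStats(B);print(st[1],ce[1])
x,e=fit2(c,B,PIN(.005),[.6536,-.2455]);print(x,e)
x2,e=fit2(c,B,[PIN(.005)[0]],[.6536,-.2455]);print(x2,e)
plan([x[0],x[1],.0555],1.399,7);print(robot.sense()['tcp_pos'])
# lid state from scene
cs=cam("scene");s=robot.capture("scene");mm=masks(s)["orange"].astype(np.uint8);n,l,st,ce=cv2.connectedComponentsWithStats(mm)
print([(ce[i].round().tolist(),int(st[i,4])) for i in range(1,n) if st[i,4]>15 and 100<ce[i][0]<400])
```

```text
[261 183  31  35 817] [276.27172583 199.41860465]
[ 0.6563 -0.2482] 0.091
[ 0.6564 -0.248 ] 0.135
n=7 off [-0.013  0.014  0.473] rot [-0.002 -0.003  0.005] t 19.87
[ 0.65299943 -0.2440848   0.18805115]
[([106.0, 185.0], 838), ([245.0, 216.0], 254), ([193.0, 263.0], 80)]
```

Emit:
play_rows:
  rot:
    - [0,0,0]
    - [0,0,0]
    - [0,0,0]
    - [0,0,0]
    - [0,0,0]
    - [0,0,0]
    - [0,0,0]
    - [0,0,0]
    - [0,0,0]
    - [0,0,0]
  offset:
    - [-0.013,0.014,0.5]
    - [-0.013,0.014,0.5]
    - [-0.013,0.014,0.5]
    - [-0.013,0.014,0.5]
    - [-0.013,0.014,0.5]
    - [-0.013,0.014,0.45]
    - [-0.013,0.014,0.4]
    - [0,0,0]
    - [0,0,0]
    - [0,0,0]
  grip: [0.6,0.6,0.6,0.6,0.6,0.6,0.6,0.6,0.6,0.6]

```text
time_s: 20.75
tcp_pos: [0.6573, -0.25, 0.0559]
tool_rot: [0.765, 0.644, 0.001, 0.001]
contact_force: [0.8, -0.0, -0.3]
opening: 0.0552
finger_force: 0.0
```

Emit:
play_rows:
  rot:
    - [0,0,0]
    - [0,0,0]
    - [0,0,0]
    - [0,0,0]
    - [0,0,0]
    - [0,0,0]
    - [0,0,0]
    - [0,0,0]
    - [0,0,0]
  offset:
    - [0.04,-0.03,0.07]
    - [0,0,0]
    - [0,0,0]
    - [0,0,0]
    - [0,0,0]
    - [0,0,0]
    - [0,0,0]
    - [0,0,0]
    - [0,0,0]
  grip: [0.6,0,0,0,0,0,0,0,0]

```text
time_s: 21.5
tcp_pos: [0.6555, -0.2488, 0.0518]
tool_rot: [0.765, 0.644, 0.0, 0.0]
contact_force: [1.1, 0.2, 0.1]
opening: 0.0174
finger_force: 30.0
```

Run:
```python
from h import *
s=robot.sense();print(s['tcp_pos'],s['opening'],s['finger_force'],s['contact_force'],s['time_s'])
p=s['tcp_pos'].copy();p[2]+=.112;plan2(p,1.399,[.545,-.135,.19],1.399,8)
```

```text
[ 0.65552713 -0.24875664  0.05184673] 0.01742118768135278 30.000053644180298 [1.09976399 0.24406556 0.05113226] 21.5
n=8 off [ 0.291 -0.401 -0.082] rot [0. 0. 0.]
```

Emit:
play_rows:
  rot:
    - [0,0,0]
    - [0,0,0]
    - [0,0,0]
    - [0,0,0]
    - [0,0,0]
    - [0,0,0]
    - [0,0,0]
    - [0,0,0]
    - [0,0,0]
    - [0,0,0]
    - [0,0,0]
    - [0,0,0]
    - [0,0,0]
    - [0,0,0]
    - [0,0,0]
  offset:
    - [0,0,-0.7]
    - [0,0,-0.7]
    - [0,0,-0.7]
    - [0,0,-0.7]
    - [0.291,-0.401,-0.08]
    - [0.291,-0.401,-0.08]
    - [0.291,-0.401,-0.08]
    - [0.291,-0.401,-0.08]
    - [0.291,-0.401,-0.08]
    - [0.291,-0.401,-0.08]
    - [0.291,-0.401,-0.08]
    - [0.291,-0.401,-0.08]
    - [0,0,0]
    - [0,0,0]
    - [0,0,0]
  grip: [0,0,0,0,0,0,0,0,0,0,0,0,0,0,0]

```text
time_s: 22.75
tcp_pos: [0.5452, -0.1359, 0.1896]
tool_rot: [0.765, 0.644, 0.0, 0.001]
contact_force: [-0.1, 0.4, -0.3]
opening: 0.017
finger_force: 29.9
```

Run:
```python
from h import *
s=robot.sense();c,im=shoot("wrist","pics/w10.png");print(s['tcp_pos'],s['joint_vel'].round(2),s['time_s'])
p=proj(c,[[.5504,-.0802,.084],[.5504,-.0802,.072]]);print("expect",p.round(1))
hsv=cv2.cvtColor(im,cv2.COLOR_BGR2HSV);m=(hsv[...,0]<30)&(hsv[...,1]>150)
n,l,st,ce=cv2.connectedComponentsWithStats(m.astype(np.uint8))
for i in range(1,n):
    if st[i,4]>60: print(st[i],ce[i].round(1))
cv2.imwrite("pics/w10c.png",cv2.resize(im[20:320,130:430],None,fx=2,fy=2,interpolation=cv2.INTER_CUBIC))
```

```text
[ 0.54524314 -0.13588024  0.18955378] [ 0.    0.01  0.01 -0.01  0.    0.   -0.  ] 22.75
expect [[264.7 133. ]
 [264.9 131.3]]
[555   9   5  46 123] [557.3  31.3]
[549  96  11  56 387] [555.1 127.4]
[ 233  100   63   55 3266] [263.8 126.7]
[  48  217   70   95 1774] [ 81.7 265.5]
[ 248  241   46   71 2628] [270.4 276.4]
[224 298  10  62 341] [228.  328.4]
[308 298  10  62 377] [313.3 329. ]
[  85  373  362   18 4707] [283.5 383.6]
```

View pics/w10c.png

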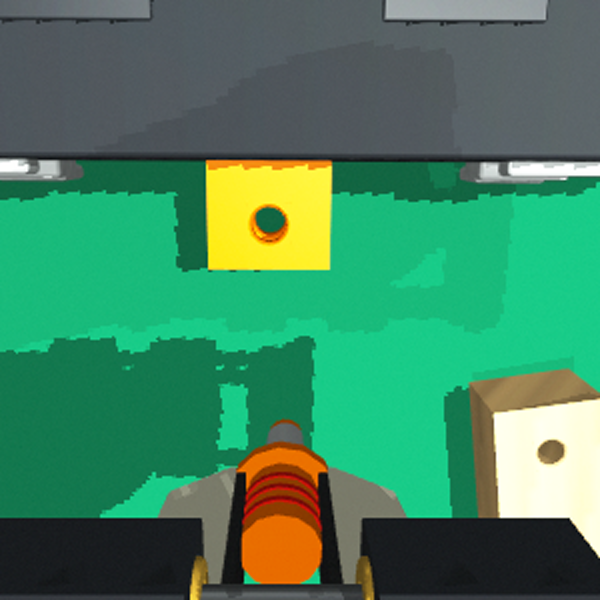

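Lid is lying loosely shut. The lug hole is at about (264.7,131.7) px and the held pin's collar front edge is at v≈241. Refining both numerically.

Run:
```python
from h import *
c,im=load("wrist","pics/w10.png")
d=np.load("pics/w10.png.npz");T=d["tcp_pos"];Rt=R.from_quat(d["tool_rot"])
hsv=cv2.cvtColor(im,cv2.COLOR_BGR2HSV)
yel=(hsv[...,0]>=17)&(hsv[...,0]<30)&(hsv[...,1]>150)   # lug top face
hole=np.zeros(yel.shape,np.uint8);hole[110:150,245:285]=1;hole&=~yel
n,l,st,ce=cv2.connectedComponentsWithStats(hole);i=[i for i in range(1,n) if st[i,4]>50];print([(st[k].tolist(),ce[k].round(2).tolist()) for k in i])
B=(l==i[0]).astype(np.uint8)
for z in(.082,.084,.086):print("hole",z,fit2(c,B,[ring(.0125,z)],[.5504,-.0802]))
def tp(P): return proj(c,Rt.apply(P)+T)
for ox in(-.003,-.002,-.001,0,.001):
    col=tp(np.r_[ring(.026,.0068),ring(.026,.0028)]+[ox,0,0]);tip=tp(np.r_[ring(.008,.0468),ring(.010,.0455)]+[ox,0,0])
    print(ox,"collar top v",col[:,1].min().round(1),"u",col[:,0].mean().round(1),"tip v",tip[:,1].min().round(1),"u",tip[:,0].min().round(1),tip[:,0].max().round(1))
g=hsv.astype(int)
print("col272",[(v,im[v,272].tolist()) for v in range(224,248)])
for v in(233,236,239): print(v,[(u,int(im[v,u,1]),int(im[v,u,2])) for u in range(256,290,1)][::1])
```

```text
[([256, 123, 18, 18, 228], [264.93, 131.66])]
hole 0.082 (array([ 0.5504, -0.0796]), np.float64(0.202))
hole 0.084 (array([ 0.5504, -0.0795]), np.float64(0.196))
hole 0.086 (array([ 0.5505, -0.0793]), np.float64(0.196))
-0.003 collar top v 247.5 u 271.0 tip v 233.6 u 262.7 279.1
-0.002 collar top v 245.6 u 271.0 tip v 232.0 u 262.7 279.1
-0.001 collar top v 243.8 u 271.0 tip v 230.5 u 262.7 279.1
0 collar top v 241.9 u 271.0 tip v 229.0 u 262.7 279.1
0.001 collar top v 240.1 u 271.0 tip v 227.4 u 262.7 279.1
col272 [(224, [79, 120, 19]), (225, [77, 119, 16]), (226, [78, 120, 18]), (227, [79, 120, 19]), (228, [80, 122, 22]), (229, [58, 104, 52]), (230, [0, 58, 138]), (231, [48, 80, 118]), (232, [100, 102, 97]), (233, [99, 101, 97]), (234, [101, 104, 98]), (235, [101, 103, 96]), (236, [102, 103, 97]), (237, [100, 102, 96]), (238, [100, 102, 96]), (239, [101, 101, 97]), (240, [100, 102, 97]), (241, [0, 59, 141]), (242, [0, 60, 143]), (243, [0, 58, 142]), (244, [0, 101, 219]), (245, [0, 114, 235]), (246, [0, 115, 235]), (247, [0, 112, 235])]
233 [(256, 120, 17), (257, 121, 17), (258, 121
[... 875 characters left out ...]
, (280, 95, 90), (281, 119, 23), (282, 119, 18), (283, 119, 17), (284, 121, 19), (285, 186, 22), (286, 188, 22), (287, 203, 25), (288, 204, 26), (289, 205, 26)]
239 [(256, 120, 17), (257, 122, 19), (258, 120, 16), (259, 119, 16), (260, 121, 17), (261, 120, 17), (262, 118, 16), (263, 106, 53), (264, 97, 91), (265, 100, 94), (266, 100, 95), (267, 101, 97), (268, 99, 96), (269, 98, 95), (270, 101, 97), (271, 103, 99), (272, 101, 97), (273, 101, 96), (274, 99, 95), (275, 100, 96), (276, 97, 94), (277, 96, 94), (278, 96, 92), (279, 96, 91), (280, 96, 91), (281, 105, 55), (282, 119, 20), (283, 122, 21), (284, 120, 18), (285, 120, 17), (286, 201, 24), (287, 203, 21), (288, 203, 26), (289, 204, 26)]
```

Emit:
play_rows:
  rot:
    - [0,0,0]
    - [0,0,0]
    - [0,0,0]
    - [0,0,0]
    - [0,0,0]
    - [0,0,0]
    - [0,0,0]
    - [0,0,0]
    - [0,0,0]
    - [0,0,0]
  offset:
    - [0.28,-0.026,0.24]
    - [0.28,-0.026,0.24]
    - [0.28,-0.026,0.24]
    - [0.28,-0.026,0.24]
    - [0.28,-0.026,0.24]
    - [0,0,0]
    - [0,0,0]
    - [0,0,0]
    - [0,0,0]
    - [0,0,0]
  grip: [0,0,0,0,0,0,0,0,0,0]

```text
time_s: 23.63
tcp_pos: [0.5496, -0.0802, 0.1419]
tool_rot: [0.765, 0.644, 0.0, 0.001]
contact_force: [0.1, 0.9, -0.3]
opening: 0.0169
finger_force: 29.9
```

Run:
```python
from h import *
s=robot.sense();T=s['tcp_pos'];print(T,s['contact_force'],s['time_s'])
dlt=np.array([.5497,-.0797])-T[:2];print("tool dx,dy units",(dlt@[.171,.985])/.04,(dlt@[.985,-.171])/.04)
```

```text
[ 0.54964963 -0.08020566  0.14185966] [ 0.14612935  0.85546338 -0.2812516 ] 23.6333
tool dx,dy units 0.0126670719801651 -0.0009214105593832565
```

Emit:
play_rows:
  rot:
    - [0,0,0]
    - [0,0,0]
    - [0,0,0]
    - [0,0,0]
    - [0,0,0]
    - [0,0,0]
    - [0,0,0]
  offset:
    - [0.012,0,0.1]
    - [0,0,0.1]
    - [0,0,0.1]
    - [0,0,0.1]
    - [0,0,0.1]
    - [0,0,0]
    - [0,0,0]
  grip: [0,0,0,0,0,0,0]

```text
time_s: 24.22
tcp_pos: [0.549, -0.0789, 0.1209]
tool_rot: [0.765, 0.644, -0.0, -0.0]
contact_force: [-0.6, -1.2, -0.3]
opening: 0.0172
finger_force: 29.9
```

Emit:
play_rows:
  rot:
    - [0,0,0]
    - [0,0,0]
    - [0,0,0]
    - [0,0,0]
    - [0,0,0]
    - [0,0,0]
    - [0,0,0]
    - [0,0,0]
  offset:
    - [0,0.01,0.1]
    - [0,0,0.1]
    - [0,0,0.1]
    - [0,0,0.1]
    - [0,0,0.1]
    - [0,0,0.1]
    - [0,0,0]
    - [0,0,0]
  grip: [0,0,0,0,0,0,0,0]

```text
time_s: 24.88
tcp_pos: [0.5493, -0.079, 0.0968]
tool_rot: [0.765, 0.644, -0.0, -0.0]
contact_force: [-0.9, -2.7, -2.3]
opening: 0.0174
finger_force: 29.9
```

Emit:
play_rows:
  rot:
    - [0,0,0]
    - [0,0,0]
    - [0,0,0]
    - [0,0,0]
    - [0,0,0]
    - [0,0,0]
    - [0,0,0]
    - [0,0,0]
  offset:
    - [0,0,0.07]
    - [0,0,0.07]
    - [0,0,0.07]
    - [0,0,0.07]
    - [0,0,0.07]
    - [0,0,0.07]
    - [0,0,0]
    - [0,0,0]
  grip: [0,0,0,0,0,0,0,0]

```text
time_s: 25.55
tcp_pos: [0.5499, -0.0795, 0.0809]
tool_rot: [0.765, 0.644, -0.0, 0.001]
contact_force: [-3.0, -4.9, 6.7]
opening: 0.0168
finger_force: 29.9
```

Emit:
play_rows:
  rot:
    - [0,0,0]
    - [0,0,0]
    - [0,0,0]
    - [0,0,0]
  offset:
    - [0,0,0.05]
    - [0,0,0.03]
    - [0,0,0]
    - [0,0,0]
  grip: [0,0,0,0]

```text
time_s: 25.88
tcp_pos: [0.55, -0.0798, 0.0784]
tool_rot: [0.765, 0.644, -0.001, 0.001]
contact_force: [-4.3, -5.5, 11.1]
opening: 0.0172
finger_force: 29.9
```

Emit:
play_rows:
  rot:
    - [0,0,0]
    - [0,0,0]
    - [0,0,0]
    - [0,0,0]
  offset:
    - [0,0,0.05]
    - [0,0,0.05]
    - [0,0,0]
    - [0,0,0]
  grip: [0,0,0,0]

```text
time_s: 26.22
tcp_pos: [0.5505, -0.08, 0.0761]
tool_rot: [0.765, 0.644, -0.001, 0.002]
contact_force: [-8.9, -6.1, 26.1]
opening: 0.017
finger_force: 30.0
```

Emit:
play_rows:
  rot:
    - [0,0,0]
    - [0,0,0]
    - [0,0,0]
    - [0,0,0]
    - [0,0,0]
    - [0,0,0]
  offset:
    - [-0.02,-0.03,0]
    - [0,0,0]
    - [0,0,0]
    - [0,0,0]
    - [0,0,0]
    - [0,0,0]
  grip: [0,0,0,0,0,0]

```text
time_s: 26.72
tcp_pos: [0.5503, -0.08, 0.0764]
tool_rot: [0.765, 0.644, 0.0, 0.002]
contact_force: [-5.4, -5.8, 24.7]
opening: 0.0172
finger_force: 30.0
```

Run:
```python
from h import *
s=robot.sense();c,im=shoot("wrist","pics/w11.png");print(s['tcp_pos'],s['contact_force'],s['finger_force'],s['time_s'])
C=np.array([.5747,.0597]);yaw=-.172;ex=np.array([np.cos(yaw),np.sin(yaw)]);ey=np.array([-np.sin(yaw),np.cos(yaw)])
for q,nm in((.045,"loose"),(0,"shut"),(.01,"+2.4mm")):
    print(nm,proj(c,[np.r_[C+ex*x+ey*(.12-.24*np.cos(q)+.034*np.sin(q)),.06+.24*np.sin(q)+.034*np.cos(q)] for x in(-.045,.04,.05)]).round(1).tolist())
for u in(150,375,395): print(u,[(v,im[v,u].tolist()) for v in range(228,282,3)])
d=np.load("pics/w11.png.npz");Rt=R.from_quat(d["tool_rot"])
hsv=cv2.cvtColor(im,cv2.COLOR_BGR2HSV)
for u in(262,270,278): print(u,[(v,hsv[v,u].tolist()) for v in range(225,262,2)])
for dz in(.0028,.0045,.0068): print(dz,proj(c,Rt.apply(ring(.026,dz))+d["tcp_pos"])[:,1].min())
```

```text
[ 0.55029699 -0.07999375  0.07637227] [-5.41707917 -5.83574541 24.67237579] 30.00406175851822 26.7167
loose [[157.8, 252.5], [372.8, 252.3], [398.0, 252.3]]
shut [[165.6, 245.6], [365.5, 245.5], [389.0, 245.4]]
+2.4mm [[164.0, 247.1], [367.0, 247.0], [390.9, 247.0]]
150 [(228, [113, 109, 99]), (231, [115, 109, 100]), (234, [64, 61, 55]), (237, [63, 61, 55]), (240, [64, 61, 56]), (243, [65, 74, 44]), (246, [102, 154, 28]), (249, [101, 152, 27]), (252, [105, 154, 31]), (255, [103, 154, 28]), (258, [103, 154, 31]), (261, [104, 155, 31]), (264, [104, 155, 31]), (267, [104, 154, 33]), (270, [104, 154, 30]), (273, [121, 179, 32]), (276, [120, 179, 30]), (279, [48, 46, 40])]
375 [(228, [116, 109, 98]), (231, [111, 107, 96]), (234, [113, 109, 97]), (237, [114, 108, 97]), (240, [114, 110, 99]), (243, [88, 86, 77]), (246, [200, 250, 41]), (249, [200, 250, 40]), (252, [199, 250, 40]), (255, [199, 250, 43]), (258, [199, 250, 40]), (261, [199, 249, 38]), (264, [199, 249, 38]), (267, [201, 250, 43]), (270, [200, 249, 40]), (273, [199, 249, 41]), (276, [200, 250, 41]), (279, [52, 49, 39])]
395 [(22
[... 1079 characters left out ...]
255, 255]), (247, [20, 255, 255]), (249, [20, 255, 255]), (251, [20, 255, 255]), (253, [14, 255, 207]), (255, [14, 255, 206]), (257, [1, 232, 179]), (259, [8, 249, 236]), (261, [13, 255, 205])]
278 [(225, [101, 38, 115]), (227, [99, 35, 115]), (229, [98, 34, 113]), (231, [98, 36, 113]), (233, [101, 35, 115]), (235, [101, 42, 67]), (237, [95, 24, 63]), (239, [95, 24, 64]), (241, [98, 32, 64]), (243, [105, 37, 55]), (245, [15, 255, 231]), (247, [20, 255, 255]), (249, [20, 255, 255]), (251, [20, 255, 255]), (253, [18, 255, 252]), (255, [14, 255, 202]), (257, [14, 255, 203]), (259, [1, 236, 203]), (261, [13, 255, 203])]
0.0028 245.15122202479384
0.0045 243.75858828236528
0.0068 241.9142615509409
```

The lid's front edge is at v≈244, where a fully shut lid should put it (245; loose would be 252). The pin's collar is pressed onto the lug with a steady 25 N, so I'm handing the job in.

```bash
python3 -c "
from h import *
print(robot.finish_job())"
```

```text
the job is handed in; nothing more can be done
None
```

I handed in the job with the pack and head in their pockets, the lid fully shut, and the seal pin pushed through both lugs until its collar reached the lid's lug. The arm is holding it down with about 25 N; the interface returned no verdict.

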